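# Shut the lever arch file

### The arm

A 7-joint arm with a two-finger parallel gripper is mounted at the origin on the work surface. World frame = base frame: x ahead of the robot, y to its left, z up, the work surface at z = 0. Lengths are in m, angles in rad, forces in N, time in s.
With the tool pointing down it reaches from about 0.4 to 0.85 m from the base axis. Payload 4.5 kg.
Tool frame: the origin (TCP) lies at the very end of the fingers, on their centre line; the grasp point (between the pads) lies robot.pinch_z behind it (robot.pinch_z is the distance from the TCP to the grasp point, in m); x points along the fingers, y is the direction in which the jaws open and shut, and the axes are right-handed (so a half turn about x gives the same grasp; the last joint's range is limited). The gripper opens to 85 mm and grips with 20 to 120 N. Pads are 22 mm wide; open, the fingers measure 114 mm over their backs; the gripper's body (76 mm by 85 mm) begins 54 mm behind the grasp point. The pads swing forward as they close: fully open they stand 13 mm farther back than shut.
Start: joints at [1.294, 0.689, -0.195, 1.565, 0.157, 0.902, -0.215], TCP at [0.191, -0.595, 0.21] pointing down, gripper open.
Joint ranges: [-3.01, 3.01], [-0.46, 2.08], [-1.47, 1.51], [0.13, 2.56], [-1, 4.14], [0.04, 2.09], [-2.66, 2.66]. Speed limits (rad/s): [2.57, 2.57, 3.14, 3.14, 3.14, 3.14, 3.14].

### API

Orientations are given as a rotation vector (axis times angle).
In Python, from plant import robot, optics gives the robot as it stands. The module is installed in compiled form; this text tells all that it offers.
- The arm moves only by the shell command python3 -m pendant 'ROWS' [FORCE]. ROWS is a JSON object of lists of equal length, an entry for each row: "translation": the shift along the tool's x, y, z in mm, a list of three; "rotation": the turn, a rotation vector about the tool's x, y, z in degrees, a list of three; "fingers": the finger opening in mm, from 0 to 85.4. In form: {"translation": [[x, y, z], ...], "rotation": [[wx, wy, wz], ...], "fingers": [fingers, ...]}. A call has 1 to 10 rows; each row is the pose to reach, as a shift and turn from the pose commanded when the call began, along the tool's axes at that moment; what a row does not reach only later rows make up. A row lasts 1/12 s, in which the tool goes at most 41.7 mm and 7.16 degrees, less where a joint would pass 70% of its speed; a pose out of reach is approached as far as the arm can. A call with a gripper value outside its range is refused whole. The fingers move at their own pace and stop on an object; FORCE is the grip in N (left out, the last holds). Time passes only in rows, so rows that repeat a pose let the fingers close. It gives the time, the measured TCP pose, the force and the opening at its end, in the units of the state.
- robot.get_obs(): the state, without advancing time (a new reading comes with each control period).
- optics.capture(name): name is "side" or "top"; returns (picture, depth): 400x640x3 uint8, red, green, blue; 400x640 float32, m along the optical axis (not along the pixel's ray), 0 where there is no reading.
- optics.camera_info(name): a dict with "vfov" (degrees; the focal length in pixels is half the picture's height over the tangent of half this angle, whatever the lens; pixels are square), "cx", "cy" (the principal point, pixels), "camera_from_world" (4x4, takes a point from world to camera coordinates). Camera axes: x right, y up, looking along -z (the intrinsics and any distortion apply to the point x, -y, -z); pixel columns grow to the right and rows downward; lengths in m; the calibration is good to about 2 mm. A picture is of the moment at which its call begins. camera_info takes no time and is no camera call.
- robot.sign_off(): hands the job in, once; it reports no verdict.
The state is a dict: "t": time; "joint_positions": joint angles; "joint_vel": joint speeds; "joint_torque": joint torques, N m; "position": TCP position; "tcp_rot": TCP orientation; "force": force on the tool from outside, world axes, zero at the start; "torque": the same for the moment, N m; "finger_gap": finger opening in m.
Only numpy, scipy, OpenCV 4.12 (cv2) and the standard library are available. Lean on these libraries where they do the work, as an engineer would, in place of code of your own. Each camera call takes 0.05 s, during which the arm holds its last target.

### The job

The sheets are on the posts of the open lever arch file on the desk. Push its standing lever over and down until it snaps shut and the arches close onto the posts, and press the black sheet retainer all the way down onto the paper. Only push with the fingertips: pinch nothing and pick nothing up, keep the file where it lies and leave the other things on the desk and on the file alone.

Things in the scene. Friction and masses are not known exactly. Their poses are not given: they have to be found in the camera images.
- file: A4 lever arch file (loose, about 2 kg) open and flat on the desk: 318 mm along the spine, 649 mm across; covers 3 mm thick, pale grey inside. Origin on the desk midway between the mechanism's posts; x along the spine, away from the robot (yaw within 0.25 rad), z up. Sheets and mechanism on the back cover (y -225 to 60 mm), spine and bare front cover at +y (to 424 mm).
- sheets_mid (a point): top middle of the stack of filed sheets (297 x 210 mm, top 25 mm above the desk); file x 0, y -93 mm; the stack's edge is at file y +12 mm
- post_near (a point): top of the fixed steel post nearer the robot, 5.6 mm thick, 55 mm above the desk, at file x -40, y 0 mm. The other post is the same at x +40. The steel base plate under them spans file x -82 to 82, y -14 to 58 mm, its top 6 mm above the desk.
- arch_hinge (a point): hinge axis (along file x) of the two arches of 5 mm steel wire, at file y 46, height 10 mm; the arches stand at file x -40 and +40 mm. At the start they lean open, reaching out to file y about 88 mm and up to 75 mm high; shut they bow over from y 46 mm to the post tops, at most 62 mm high.
- lever (a joint): flat steel lever, 94 mm long, swinging in the file's x-z plane at file y 26 mm about lever_pivot. 0 = open: standing, leaning 0.18 rad past vertical to file +x. Grows as it is pushed over to file -x (to the robot) and down; 1.75 = shut, lying flat to -x. A spring resists (up to about 7 N at the end) up to 0.875, then snaps it shut, where it stays. The arches are linked to it and close with it.
- lever_end (a point): on the lever's widened end plate (20 mm wide, 30 mm long, 3 mm thick; the strip behind is 9 mm wide), 75 mm from the pivot, on the face to be pushed: that face looks to file +x at the start (point about 90 mm above the desk) and up when shut (20 mm above the desk, file x -60, y 26 mm). The lever goes on 18 mm beyond this point.
- lever_pivot (a point): the lever's pivot axis, between two small ears on the base plate: file x 15, y 26, height 16 mm
- retainer (a joint): sliding travel (m) of the sheet retainer down the two posts: 0 = as high as it goes, 0.022 = flat on the sheets. Starts between 0 and 0.010. Friction of about 2 N (press harder than that) holds it where it is left.
- retainer_mid (a point): top middle of the sheet retainer, a black plastic strip 155 x 22 x 3 mm, long along file x, threaded on both posts; the point lies midway between the posts (40 mm to each), about 40 to 50 mm above the desk at the start, 28 mm when pressed down
- stapler: stapler, 135 x 36 x 48 mm, lying on the front cover; origin under its middle; leave alone
- notes: pad of pale notes, 76 x 76 x 12 mm, on the front cover; origin under its middle; leave alone
- pen: white pen, 130 mm long, lying on the sheets; origin under its middle; leave alone
- calculator: grey calculator, 150 x 105 x 18 mm, to the right of the file; origin under its middle; leave alone
- tape: tape dispenser, 150 x 62 x 84 mm, to the right of the file; origin under its middle; leave alone
- punch: two-hole punch, 112 x 125 x 78 mm, to the left of the file; origin under its middle; leave alone
- mug: white mug, 82 mm across, 95 mm high, to the left of the file; origin under its middle; leave alone

How it is judged:
By the outcome, as a careful person would: the job done as asked, in the order asked, and still so for the second after the job is handed in, with the robot touching nothing.
It also fails if it takes over 43 s, if anything falls off the work surface, if the arm or the gripper's body presses on something with over 40 N, if the wrist force passes 120 N, or if a joint passes its speed limit or range.

## Working session

There is one attempt and no reset: what is moved stays moved. The work goes in short steps, Python scripts to look and compute and a shell command to move; the robot and the scene stay as the last step left them, time stands still between calls to the robot, and variables do not carry over. Pictures are saved under pics/ and viewed, and the job is handed in when it is done.

```bash
mkdir -p pics
cat > h.py <<'E'
import numpy as np, cv2
from plant import robot, optics
def cap(name,fn):
    im,d=optics.capture(name); cv2.imwrite('pics/'+fn+'.png',im[:,:,::-1]); np.savez('pics/'+fn+'.npz',im=im,d=d); return im,d
def world(name,d):
    ci=optics.camera_info(name); f=200/np.tan(np.radians(ci['vfov'])/2)
    v,u=np.mgrid[0:400,0:640]; X=(u-ci['cx'])/f*d; Y=-(v-ci['cy'])/f*d
    P=np.stack([X,Y,-d,np.ones_like(d)],-1); M=np.linalg.inv(ci['camera_from_world'])
    return (P@M.T)[...,:3]
E
python3 - <<'E'
from h import *
o=robot.get_obs()
for k in o: print(k,np.round(o[k],4))
print(robot.pinch_z)
for n in('side','top'):
    cap(n,n+'0'); print(optics.camera_info(n))
E
```

```text
t 0.0
joint_positions [ 1.2938  0.69   -0.1945  1.5664  0.1573  0.9025 -0.2151]
joint_vel [ 0.0002 -0.0016  0.0002 -0.0021  0.0003  0.0017 -0.0022]
joint_torque [ 7.00000e-04 -5.39622e+01 -1.26640e+00 -1.58544e+01  9.10000e-03
  9.60000e-03  0.00000e+00]
position [ 0.1909 -0.5944  0.2095]
tcp_rot [ 2.0541  0.3239 -2.0549]
force [-0.3805 -0.2532 -0.9264]
torque [-0.0162  0.0504 -0.021 ]
finger_gap 0.0856
0.0187
{'vfov': 57.83675102404259, 'cx': 322.0462010559904, 'cy': 200.21275683315008, 'camera_from_world': array([[-0.70788709, -0.70606317,  0.01925271,  0.42570569],
       [ 0.37959025, -0.35730128,  0.85337392, -0.26255851],
       [-0.59565687,  0.61140052,  0.52094366, -1.10629216],
       [ 0.        ,  0.        ,  0.        ,  1.        ]])}
{'vfov': 43.81984828649857, 'cx': 313.29902572372805, 'cy': 201.02265248428773, 'camera_from_world': array([[-0.01750321, -0.99969579,  0.01737712,  0.05356083],
       [ 0.99099162, -0.01503762,  0.13307699, -0.51081525],
       [-0.1327752 ,  0.01954985,  0.99095335, -1.68103383],
       [ 0.        ,  0.        ,  0.        ,  1.        ]])}
```

View pics/side0.png

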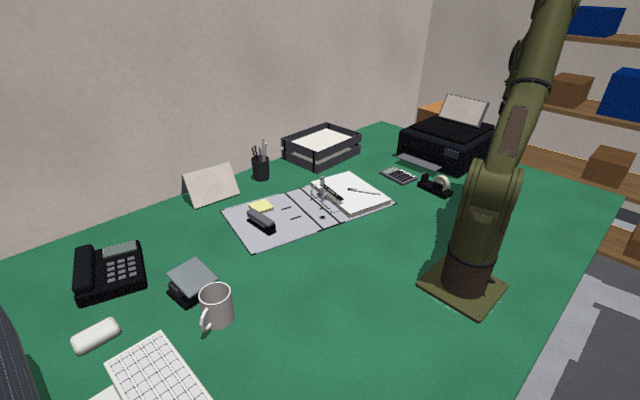

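View pics/top0.png

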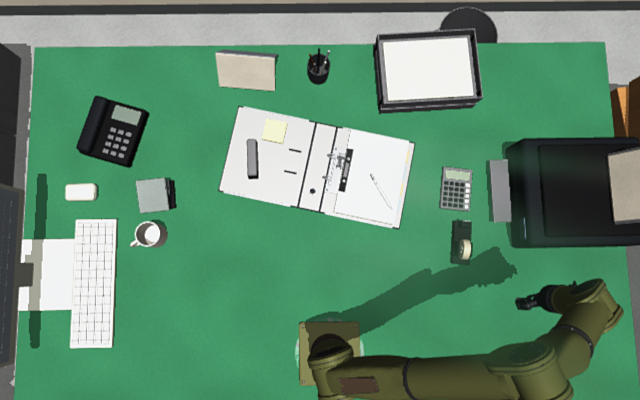

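Run:
```python
from h import *
for n,(a,b,c,e) in dict(top=(90,240,210,430),side=(150,270,210,410)).items():
    z=np.load(f'pics/{n}0.npz'); im=z['im']; 
    cv2.imwrite(f'pics/{n}0z.png',cv2.resize(im[a:b,c:e,::-1],None,fx=3.6,fy=3.6,interpolation=cv2.INTER_CUBIC))
    W=world(n,z['d'])
    for (v,u) in ([(107,240),(142,414),(227,394),(190,220),(300,200),(300,450),(100,500)] if n=='top' else [(300,350),(250,100),(200,440)]): print(n,v,u,np.round(W[v,u],4))
z=np.load('pics/top0.npz');W=world('top',z['d'])
print('heights mm around mech')
for v in range(140,200,2): print(v,' '.join('%3d'%round(1000*W[v,u,2]) for u in range(310,366,2)))
```

```text
top 107 240 [ 8.617e-01  3.024e-01 -7.000e-04]
top 142 414 [ 7.244e-01 -3.205e-01 -7.000e-04]
top 227 394 [ 0.42   -0.2364  0.0007]
top 190 220 [0.5595 0.3711 0.0045]
top 300 200 [0.1818 0.4355 0.0074]
top 300 450 [ 0.1657 -0.4185  0.0049]
top 100 500 [ 0.8792 -0.6445 -0.007 ]
side 300 350 [0.1983 0.2899 0.0032]
side 250 100 [0.8654 0.7347 0.0452]
side 200 440 [ 0.3037 -0.4112  0.0015]
heights mm around mech
140  -1   0  10   6   0  -1   2   4   8  -8   1   6   1   8  -1  -3   4  -3   8   2  22  27  15  27  15  29  29  22
142  -2   9   2  12  -4   5   0  -5  -1   3  -5 1733   1   1  11   4  -1   3   6  20  23  32  23  23  27  26  25  27
144   3  -9   3  10  -1   5   4  11   7   9   3  -1   1  11   4   4   9   2   7  24  29  29  26  23  21  31  22  22
146  -3   5   1   8   3   2   3  -1   4   8   5  -1   5   4   5  -1   7   6  -1  23  28  25  21  29  26  25  20  24
148   6   1  -1   2   5   6   1   3   4  -3   6  -3  11   2   3   1  -3  -9   0  21  29  20  28  28  27  27  25  23
150  -2   1   4  -2   2   1   2   6   8   3   1   0  11   2   4  -4  10   3   9  47  46  49  36  33  34  19
[... 2095 characters left out ...]
  26
188   2   5   5   3   2  -3   5   8   3   9  13   6   8   1   9  45  38  42  28  30  23  18  23  29  22  23  22  15
190   2   5   2   0   7   4   1  -2   7   8  13   5   3   0  18  46  47  44  20  23  22  21  26  22  22  29  27  30
192   5   3  -4   1   7   2   2  -3   1   0   6  -2   2  11  24  25  30  43  29  32  31  24  24  25  23  26  21  27
194   5   2   1   3  -2   5   6   9   5  11   1  15   5   4  24  29  29  19  21  22  25  22  29  25  20  17  19  16
196  -1   2   0  -5  -1  -3   8  -1   2   5   7  -1  -3   1  30  27  31  32  28  32  26  28  32  25  24  29  32  24
198   7  -1   3   3   9   7   4  -3   9  -3  -2   1   2  -2  26  27  23  29  25  18  23  18  20  23  23  19  30  19
```

Run:
```python
from h import *
z=np.load('pics/top0.npz');W=world('top',z['d'])
im=z['im'].astype(int)
# pale (non-green) mask of file
g=(im[...,1]-im[...,0]<25)&(W[...,2]<0.2)
m=np.zeros((400,640),np.uint8); m[95:240,205:425]=g[95:240,205:425]
m=cv2.morphologyEx(m,cv2.MORPH_OPEN,np.ones((5,5)))
c=max(cv2.findContours(m,0,2)[0],key=cv2.contourArea)[:,0]
P=W[c[:,1],c[:,0]]
r=cv2.minAreaRect((P[:,:2]*1000).astype(np.float32)); print(r); print(cv2.boxPoints(r))
```

```text
((641.487548828125, 28.6492919921875), (650.2410278320312, 325.2731018066406), 77.22987365722656)
[[ 411.0092  -252.4801 ]
 [ 728.23663 -324.37848]
 [ 871.96594  309.7787 ]
 [ 554.73846  381.67706]]
```

View pics/top0z.png

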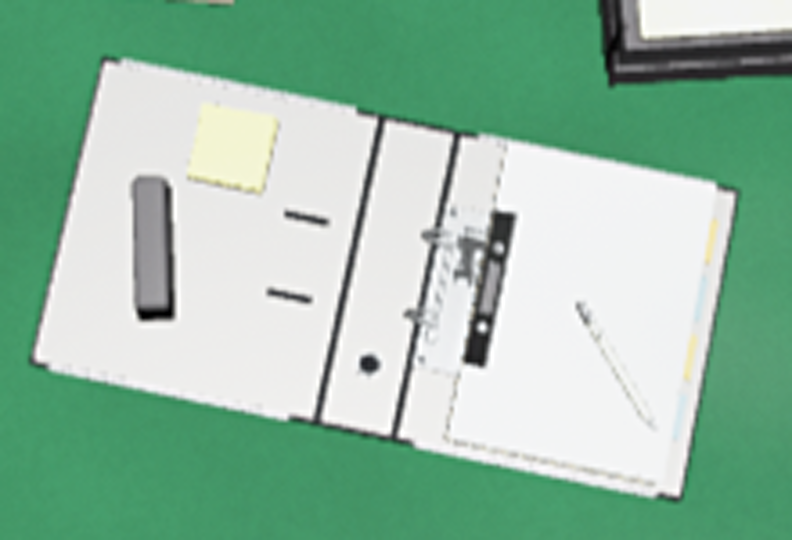

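View pics/side0z.png

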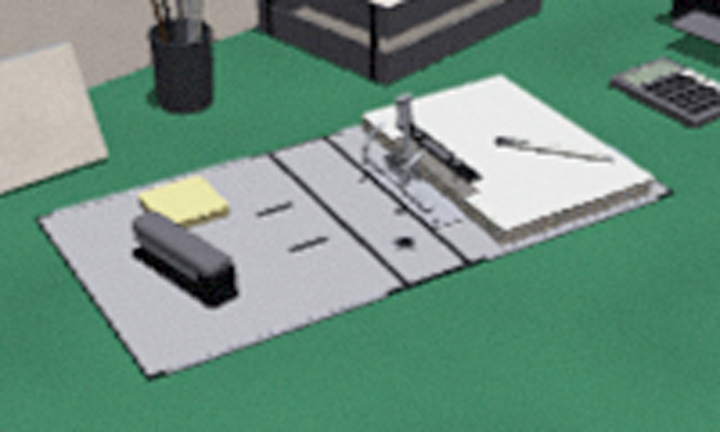

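```bash
cat >> h.py <<'E'
class F:
    def __init__(s,x,y,yaw): s.o=np.array([x,y]); s.c,s.s=np.cos(yaw),np.sin(yaw); s.R=np.array([[s.c,-s.s],[s.s,s.c]])
    def w(s,p): p=np.asarray(p,float); return np.r_[s.R@p[:2]+s.o,p[2]]
    def f(s,P): P=np.asarray(P); return np.concatenate([(P[...,:2]-s.o)@s.R,P[...,2:]],-1)
def proj(name,P):
    ci=optics.camera_info(name); f=200/np.tan(np.radians(ci['vfov'])/2)
    p=ci['camera_from_world']@np.r_[P,1]; return ci['cx']+f*p[0]/-p[2], ci['cy']-f*p[1]/-p[2]
E
python3 - <<'E'
from h import *
yaw=-0.2229
z=np.load('pics/top0.npz');W=world('top',z['d']); im=z['im'].astype(int)
blk=(im.max(-1)<70)&(W[...,2]>.03)&(W[...,2]<.06)
m=np.zeros((400,640),np.uint8); m[140:200,325:365]=blk[140:200,325:365]
P=W[m>0]; r=cv2.minAreaRect((P[:,:2]*1000).astype(np.float32)); print(len(P),r,np.median(P[:,2]),P.mean(0))
R=np.array([np.cos(yaw),np.sin(yaw)])
c=np.array([.6415,.02865])-np.array([-np.sin(yaw),np.cos(yaw)])*.0995
print('file origin from outline',c,'from retainer',np.array(r[0])/1000)
f=F(*c,yaw)
hi=(W[...,2]>.06)&(W[...,2]<.15); hi[:140]=0;hi[195:]=0;hi[:,:310]=0;hi[:,365:]=0
for v,u in np.argwhere(hi): print(v,u,np.round(1000*f.f(W[v,u])))
E
```

```text
110 ((617.4738159179688, -67.19144439697266), (16.99585723876953, 146.91067504882812), 77.536376953125) 0.0458231958991161 [ 0.61488018 -0.06624858  0.04539436]
file origin from outline [ 0.61950465 -0.06838842] from retainer [ 0.61747382 -0.06719144]
154 329 [36. 67. 63.]
154 330 [36. 64. 69.]
154 331 [36. 60. 72.]
154 332 [34. 57. 80.]
154 333 [37. 54. 70.]
154 334 [37. 50. 74.]
154 335 [38. 47. 75.]
154 339 [ 34.  34. 100.]
155 339 [ 31.  34. 103.]
155 340 [ 30.  31. 109.]
155 341 [ 31.  27. 108.]
155 342 [ 32.  24. 105.]
155 343 [ 31.  21. 112.]
155 344 [ 33.  17. 106.]
156 339 [28. 33. 99.]
156 340 [ 27.  30. 108.]
156 341 [ 28.  26. 103.]
156 342 [ 28.  23. 109.]
156 343 [ 30.  20. 105.]
156 344 [ 29.  17. 108.]
157 339 [26. 32. 93.]
157 340 [26. 29. 97.]
157 341 [29. 25. 88.]
157 342 [28. 22. 93.]
157 343 [ 26.  19. 103.]
157 344 [29. 16. 97.]
158 338 [25. 34. 82.]
158 339 [25. 31. 82.]
158 340 [26. 28. 82.]
158 341 [27. 24. 82.]
158 342 [27. 21. 83.]
158 343 [ 24.  18. 100.]
158 344 [28. 15. 85.]
158 349 [37. -3. 63.]
159 340 [25. 27. 73.]
159 341 [24. 24. 78.]
159 342 [26. 20. 74.]
159 343 [26. 17. 76.]
160 340 [23. 26. 66.]
160 341 [24. 23. 65.]
161 341 [21. 22. 62.]
176 325 [-41.  65.  61.]
176 326 [-42.  62.  70.]
176 327 [-42.  58.  70.]
176 328 [-41.  55.  70.]
176 329 [-42.  52.  79.]
177 324 [-46.  68.  63.]
177 325 [-46.  64.  66.]
177 326 [-46.  61.  73.]
177 327 [-44.  58.  66.]
177 328 [-45.  55.  75.]
177 329 [-45.  51.  77.]
177 330 [-45.  48.  80.]
```

```bash
cat >> h.py <<'E'
from scipy.spatial.transform import Rotation as Ro
FI=F(.618,-.0685,-.2229)
def plan(*pts, R=None):
    o=robot.get_obs(); T=Ro.from_rotvec(o['tcp_rot'])
    for p in pts: print(p,np.round(T.inv().apply(FI.w(np.array(p)/1000)-o['position'])*1000,1))
    print('file pos mm',np.round(1000*FI.f(o['position']),1),'F',np.round(o['force'],1),'t',o['t'],'gap',o['finger_gap'])
    M=T.as_matrix(); fx=np.r_[FI.R[:,0],0]
    tgt=[]
    for s in(1,-1):
        X=np.array([0,0,-1.]);Y=s*fx;Z=np.cross(X,Y); D=T.inv()*Ro.from_matrix(np.c_[X,Y,Z]); print('turn deg',np.round(np.degrees(D.as_rotvec()),1))
E
python3 -c "
from h import *
plan((62,26,200))
print(Ro.from_rotvec(robot.get_obs()['tcp_rot']).as_matrix().round(3))"
```

```text
(62, 26, 200) [  10.1 -360.9 -634.1]
file pos mm [-300.3 -607.4  209.6] F [-0.   0.8 -0.4] t 0.1 gap 0.0856065730648871
turn deg [-59.4  -0.    0.1]
turn deg [1.206e+02 1.000e-01 0.000e+00]
[[-0.001  0.306 -0.952]
 [ 0.002 -0.952 -0.306]
 [-1.    -0.002  0.   ]]
```

```bash
python3 -m pendant '{"translation":[[0,-20,-35],[0,-40,-70],[0,-60,-105],[0,-80,-140],[0,-100,-175],[0,-120,-210],[0,-140,-245],[0,-160,-280],[0,-180,-315],[0,-200,-350]],"rotation":[[-6,0,0],[-12,0,0],[-18,0,0],[-24,0,0],[-30,0,0],[-36,0,0],[-42,0,0],[-48,0,0],[-54,0,0],[-59.4,0,0]],"fingers":[0,0,0,0,0,0,0,0,0,0]}' 30; python3 -c "
from h import *
plan((62,26,200))
print(robot.get_obs()['joint_positions'].round(2))"
```

```text
t: 0.93
position: [0.4639, -0.296, 0.2101]
tcp_rot: [1.368, 1.098, -1.369]
force: [0.9, -0.7, -0.6]
finger_gap: 0.0001
(62, 26, 200) [  10.   163.3 -281.2]
file pos mm [-100.  -256.   210.1] F [ 0.9 -0.7 -0.6] t 0.9333 gap 0.0001301836677426358
turn deg [0.3 0.  0. ]
turn deg [-1.797e+02 -1.000e-01  0.000e+00]
[ 0.76  0.62 -0.46  1.78  0.36  0.82 -0.09]
```

```bash
python3 -m pendant '{"translation":[[0,18,-31],[0,36,-62],[0,54,-93],[0,72,-124],[0,90,-155],[0,108,-186],[0,126,-217],[0,145,-248],[5,163,-281],[10,163,-281]],"rotation":[[0,0,0],[0,0,0],[0,0,0],[0,0,0],[0,0,0],[0,0,0],[0,0,0],[0,0,0],[0,0,0],[0,0,0]],"fingers":[0,0,0,0,0,0,0,0,0,0]}' 30; python3 -c "
from h import *
plan((62,26,96))
for n in('top','side'):
    im,d=cap(n,n+'1'); b=(100,220,290,400) if n=='top' else (120,240,260,380)
    cv2.imwrite('pics/'+n+'1z.png',cv2.resize(im[b[0]:b[1],b[2]:b[3],::-1],None,fx=5,fy=5,interpolation=cv2.INTER_CUBIC))
"
```

```text
t: 1.77
position: [0.6884, -0.0487, 0.1999]
tcp_rot: [1.373, 1.105, -1.358]
force: [0.2, 2.6, -0.5]
finger_gap: 0.0
(62, 26, 96) [103.9  -2.6   9.8]
file pos mm [ 64.3  34.9 199.9] F [ 0.2  2.6 -0.5] t 1.7667 gap 5.450566704792904e-06
turn deg [ 0.5 -0.5 -0.1]
turn deg [-179.5    0.2   -0.8]
```

View pics/top1z.png

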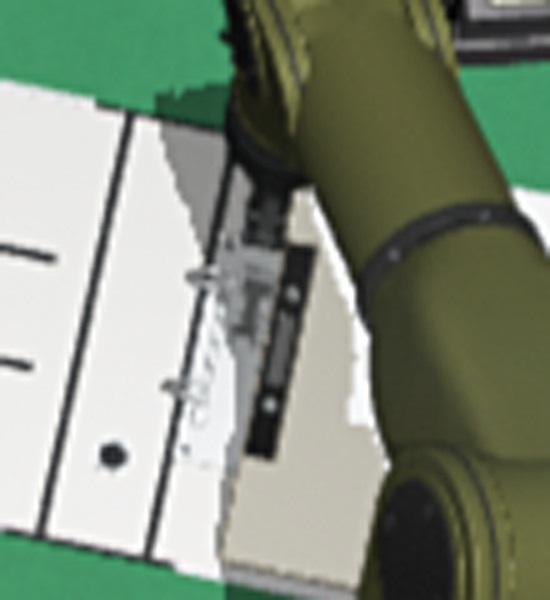

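View pics/side1z.png

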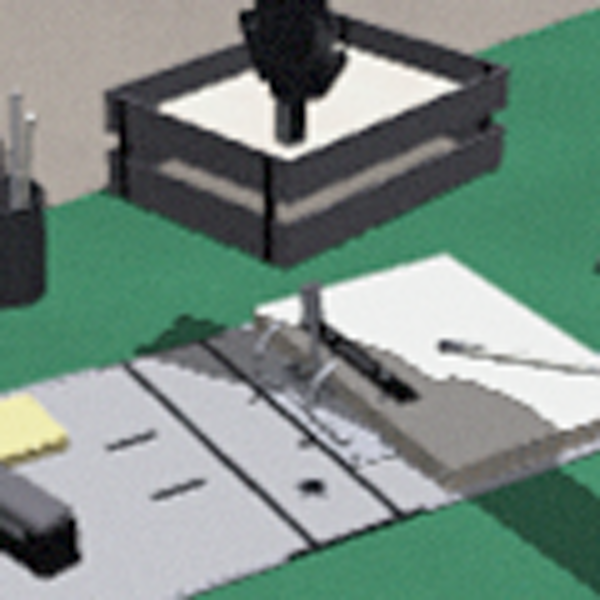

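```bash
python3 -c "
from h import *
plan((62,26,96))"
```

```text
(62, 26, 96) [102.4   0.6  -0.2]
file pos mm [ 61.8  25.8 198.4] F [-0.  -0.5 -0.9] t 1.8667 gap -3.579368345103038e-05
turn deg [ 0.2 -0.   0.2]
turn deg [-179.8   -0.3   -0. ]
```

The lever stands at side-zoom (312,300), and the gripper tip hangs past it on the +x side, aligned and clear. Next I go down beside the lever.

```bash
python3 -m pendant '{"translation":[[25,0,0],[50,0,0],[75,0,0],[95,0,0],[102,0,0],[102,0,0]],"rotation":[[0,0,0],[0,0,0],[0,0,0],[0,0,0],[0,0,0],[0,0,0]],"fingers":[0,0,0,0,0,0]}' 30; python3 -c "
from h import *
plan((31,26,102))
for n in('top','side'):
    im,d=cap(n,n+'2'); b=(120,200,300,380) if n=='top' else (150,230,280,360)
    cv2.imwrite('pics/'+n+'2z.png',cv2.resize(im[b[0]:b[1],b[2]:b[3],::-1],None,fx=7,fy=7,interpolation=cv2.INTER_CUBIC))
"
```

```text
t: 2.37
position: [0.6822, -0.0615, 0.0962]
tcp_rot: [1.369, 1.097, -1.377]
force: [0.1, 0.6, 0.2]
finger_gap: 0.0003
(31, 26, 102) [ -5.6 -30.1  -4.9]
file pos mm [61.  21.  96.2] F [0.1 0.6 0.2] t 2.3667 gap 0.00030519454406431444
turn deg [-0.1  0.1  0.3]
turn deg [179.9   0.4  -0.2]
```

View pics/top2z.png

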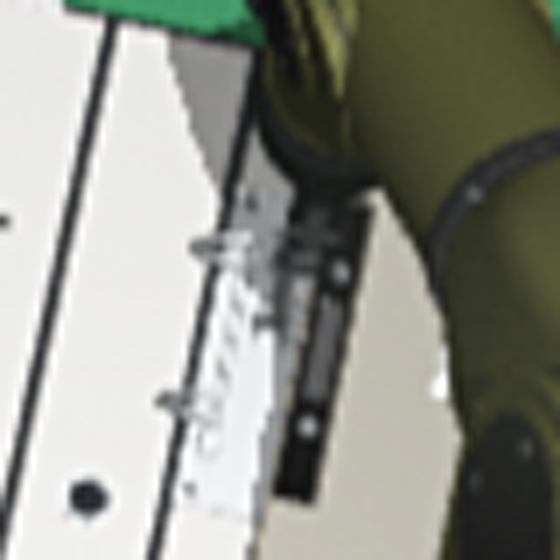

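View pics/side2z.png

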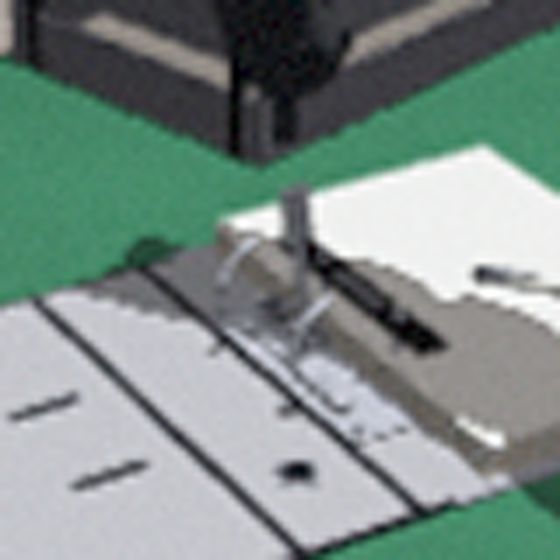

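```bash
python3 -c "
from h import *
plan((31,26,102))
for p in((61,26,96),(32,26,108),(15,26,16),(-40,0,55)):
  for n,b in(('top',(120,300)),('side',(150,280))):
    u,v=proj(n,FI.w(np.array(p)/1000)); print(p,n,round((u-b[1])*7),round((v-b[0])*7))
"
```

```text
(31, 26, 102) [ -2.8 -32.4  -3.4]
file pos mm [63.4 22.5 99.3] F [-0.2  0.  -0.1] t 2.4667 gap -1.012819722823716e-05
turn deg [-0.1  0.  -0.1]
turn deg [ 1.799e+02 -1.000e-01 -0.000e+00]
(61, 26, 96) top 300 194
(61, 26, 96) side 267 184
(32, 26, 108) top 290 246
(32, 26, 108) side 294 186
(15, 26, 16) top 270 319
(15, 26, 16) side 306 335
(-40, 0, 55) top 306 422
(-40, 0, 55) side 397 307
```

```bash
python3 -c "
from h import *
plan((31,26,102))
im,d=cap('side','side3'); W=FI.f(world('side',d))*1000
b=(150,200,300,340)
cv2.imwrite('pics/side3z.png',cv2.resize(im[b[0]:b[1],b[2]:b[3],::-1],None,fx=12,fy=12,interpolation=cv2.INTER_CUBIC))
for v in range(160,184): print(v,' '.join('%4d,%3d,%3d'%tuple(W[v,u]) if W[v,u,2]>40 and abs(W[v,u,1])<100 else '     .     ' for u in range(312,328)))
plan((31,26,102))
"
```

```text
(31, 26, 102) [ -2.8 -32.4  -3.4]
file pos mm [63.4 22.5 99.3] F [-0.2  0.  -0.1] t 2.4667 gap -1.012819722823716e-05
turn deg [-0.1  0.  -0.1]
turn deg [ 1.799e+02 -1.000e-01 -0.000e+00]
160      .       264,-71, 64  258,-73, 66   77, 31,164   66, 33,169   62, 31,170   56, 30,173   45, 32,177   52, 23,172   31, 32,183   24, 32,186   13, 34,191   12, 30,190   13, 25,189   15, 19,186   20, 11,183
161      .       258,-68, 62  257,-73, 62  252,-75, 63   64, 34,166   62, 31,166   52, 33,170   49, 30,171   36, 34,177   28, 34,180   19, 35,184   20, 30,183   39, 13,171   30, 14,175   22, 14,178      .     
162      .       262,-71, 55  253,-71, 58  259,-80, 54   77, 27,154   64, 30,160   51, 33,166   50, 29,166   37, 32,172   31, 32,174   20, 34,179   32, 22,172   33, 16,170   31, 13,170   32,  8,168      .     
163  269,-69, 47  262,-70, 50  255,-72, 52  257,-78, 50   62, 36,158   64, 30,156   51, 33,162   48, 30,162   36, 33,168   31, 32,170   31, 27,169      .           .           .           .           .     
164  271,-70, 41  262,-70, 45  252,-70, 49  251,-75, 48   68, 32,150   64,
[... 3408 characters left out ...]
        .           .           .        28, 32, 91   28, 27, 89   28, 22, 88   33, 14, 83      .           .           .     
182      .           .           .           .           .           .           .           .           .        29, 31, 85   28, 27, 84   28, 22, 83   27, 18, 82      .           .           .     
183      .           .           .           .           .           .           .           .           .        32, 29, 79   24, 29, 82   26, 23, 80   24, 19, 79      .           .           .     
(31, 26, 102) [ -2.2 -32.9  -3. ]
file pos mm [63.9 23.  99.9] F [ 0.3 -0.3  0.2] t 2.5167 gap -2.1805494055426926e-05
turn deg [-0.1 -0.  -0.1]
turn deg [179.9  -0.2   0. ]
```

View pics/side3z.png

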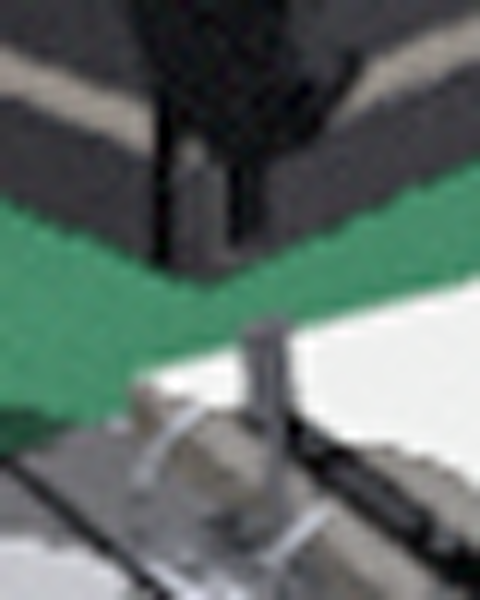

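```bash
python3 -c "
from h import *
z=np.load('pics/side1.npz'); W=FI.f(world('side',z['d']))*1000
for v in range(140,156): print(v,' '.join('%4d,%3d,%3d'%tuple(W[v,u]) if W[v,u,2]>40 and abs(W[v,u,1])<100 else '     .     ' for u in range(312,324)))
print(proj('side',FI.w([.062,.026,.198])))
print('open start:')
z=np.load('pics/top0.npz'); W=world('top',z['d'])*1000
o=(W[...,2]>100)&(W[...,2]<260); o[:, :510]=0; o[:280]=0
for v,u in np.argwhere(o)[::12]: print(v,u,W[v,u].round())
" | head -60
```

```text
140      .           .           .        64, 40,257   63, 36,257   49, 41,262   50, 35,261   40, 37,265   31, 38,268   27, 37,269   35, 27,265      .     
141      .           .           .        64, 40,253   58, 39,255   53, 38,256   55, 32,255   47, 33,257   47, 28,257   46, 24,256      .           .     
142      .           .           .        68, 38,247   62, 37,249   58, 35,250   52, 34,252   49, 32,252   50, 26,251   48, 23,251      .           .     
143      .           .           .        65, 39,244   58, 39,246   53, 38,248   55, 32,246   46, 33,250   49, 26,247   48, 23,247      .           .     
144      .           .           .        65, 40,240   59, 39,242   58, 35,242   45, 38,247   49, 31,244   53, 24,241   47, 23,243      .           .     
145      .           .           .        62, 41,237   60, 38,237   55, 36,238   53, 33,239   53, 29,238   46, 29,240   46, 24,239      .           .     
146      .           .           .        66, 39,231   57, 40,234   56, 36,234   48, 37,237   49, 31,236   53, 24,233   47, 23,234      .           .     
147      .    
[... 784 characters left out ...]
60,-74,106  250,-73,110  244,-75,112  238,-77,114  232,-78,116  238,-88,111  240,-95,109      .           .           .     
153  267,-67,100  259,-68,103  255,-71,104  251,-74,104  245,-76,106  241,-79,107  236,-81,108  239,-88,106  243,-96,102      .           .           .     
154  271,-70, 92  261,-69, 96  263,-76, 94  250,-74,100  245,-76,101  240,-78,103  238,-82,103  236,-86,102  236,-92,101      .           .           .     
155  268,-68, 89  263,-71, 90  260,-74, 91  252,-75, 94  242,-74, 98  241,-79, 97  236,-81, 98  239,-88, 96  246,-98, 91  238,-99, 94      .           .     
(np.float64(318.3671418623072), np.float64(153.51698119144828))
open start:
298 517 [ 185. -547.  250.]
```

The depth image puts the visible fingertip about 20 mm above the reported TCP. I'll check this with a gentle horizontal push at TCP z≈92.

```bash
python3 -m pendant '{"translation":[[8,0,-3],[8,-8,-3],[8,-16,-3],[8,-22,-3],[8,-28,-3],[8,-34,-3],[8,-38,-3],[8,-38,-3]],"rotation":[[0,0,0],[0,0,0],[0,0,0],[0,0,0],[0,0,0],[0,0,0],[0,0,0],[0,0,0]],"fingers":[0,0,0,0,0,0,0,0]}' 30; python3 -c "
from h import *
im,d=cap('side','side4'); W=FI.f(world('side',d))*1000
b=(150,200,300,340)
cv2.imwrite('pics/side4z.png',cv2.resize(im[b[0]:b[1],b[2]:b[3],::-1],None,fx=12,fy=12,interpolation=cv2.INTER_CUBIC))
for v in range(166,190): print(v,' '.join('%4d,%3d,%3d'%tuple(W[v,u]) if W[v,u,2]>40 and abs(W[v,u,1])<100 else '     .     ' for u in range(314,330)))
plan((31,26,102))
"
```

```text
t: 3.18
position: [0.6472, -0.0481, 0.0905]
tcp_rot: [1.371, 1.096, -1.372]
force: [0.2, 0.2, -0.2]
finger_gap: 0.0
166      .           .           .       239,-78, 42  238,-83, 41      .        28, 38,159   27, 34,159   14, 37,165    6, 38,169    7, 33,167   -4, 36,173   -9, 35,175  -20, 37,180  -25, 36,182  -21, 29,178
167      .           .           .           .           .           .        33, 35,152   26, 35,155   18, 35,158    9, 36,163    0, 38,168  -11, 40,173  -13, 37,173  -18, 36,175  -16, 30,172   -6, 18,165
168      .           .           .           .           .           .           .        26, 35,151   10, 40,159   12, 34,156    1, 36,162   -7, 38,166  -14, 37,169  -13, 32,167   -9, 25,164  -11, 21,164
169      .           .           .           .           .           .           .        26, 35,146   15, 37,151   11, 35,153    6, 33,155   -7, 38,162   -9, 34,162   -9, 30,160      .           .     
170      .           .           .           .           .           .           .        28, 33,141   19, 34,145   15, 32,146   11, 30,147    5, 29,149   12, 20,
[... 3341 characters left out ...]
     .           .        21, 31, 65   23, 25, 63   42,  8, 49   44,  1, 46   39,  0, 48   37, -3, 48   34, -6, 48      .     
188      .           .           .           .           .           .           .           .        28, 26, 56   24, 24, 57   42,  7, 44   39,  4, 45   35,  2, 46   32,  0, 46   32, -5, 45   31,-10, 44
189      .           .           .           .           .           .           .           .           .        25, 23, 52   28, 17, 49   36,  6, 42   24,  9, 49   27,  2, 45   23,  0, 46   17,  0, 49
(31, 26, 102) [-11.5   6.3   0.3]
file pos mm [24.7 26.3 90.5] F [ 0.3 -0.6 -0.1] t 3.2333 gap -0.0004040768059142169
turn deg [-0.  0. -0.]
turn deg [180.  -0.  -0.]
```

View pics/side4z.png

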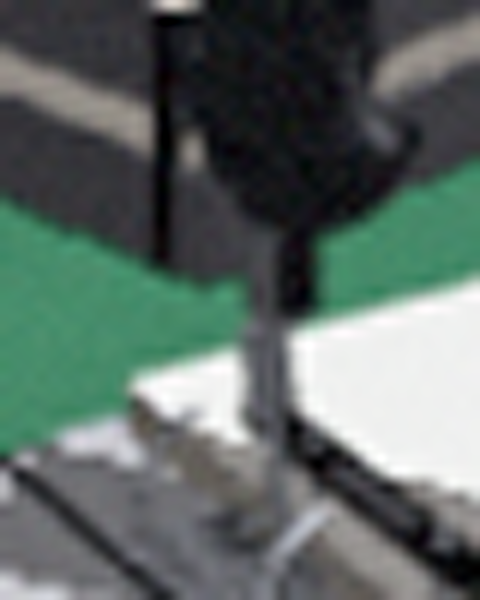

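The tip passed over the lever without contact (its bottom at about row 176, z≈112), so the real tip is TCP z + ~20 mm. I'll back off, go lower, then push.

```bash
python3 -m pendant '{"translation":[[0,12,0],[0,25,0],[0,37,0],[4,37,0],[10,37,0],[13,37,0],[13,37,0]],"rotation":[[0,0,0],[0,0,0],[0,0,0],[0,0,0],[0,0,0],[0,0,0],[0,0,0]],"fingers":[0,0,0,0,0,0,0]}' 30; python3 -c "
from h import *
optics.capture('side')
plan((31,26,79),(14.5,26,78),(6,26,76),(-10,26,69))
"
```

```text
t: 3.82
position: [0.6822, -0.0563, 0.0758]
tcp_rot: [1.369, 1.098, -1.374]
force: [-0.5, 0.1, 0.1]
finger_gap: -0.0004
(31, 26, 79) [ -2.5 -29.4   0.2]
(14.5, 26, 78) [ -1.5 -45.9   0.2]
(6, 26, 76) [  0.5 -54.4   0.2]
(-10, 26, 69) [  7.6 -70.4   0.2]
file pos mm [60.4 26.2 76.4] F [0.9 0.  0.7] t 3.8667 gap 0.0001848499436053982
turn deg [0.  0.  0.1]
turn deg [-1.8e+02 -2.0e-01  1.0e-01]
```

```bash
python3 -m pendant '{"translation":[[-1,-6,0],[-2,-12,0],[-2,-18,0],[-2,-24,0],[-2,-30,0],[-2,-36,0],[-2,-41,0],[-1,-46,0],[-1,-46,0]],"rotation":[[0,0,0],[0,0,0],[0,0,0],[0,0,0],[0,0,0],[0,0,0],[0,0,0],[0,0,0],[0,0,0]],"fingers":[0,0,0,0,0,0,0,0,0]}' 30; python3 -c "
from h import *
im,d=cap('side','side5')
b=(150,200,300,340)
cv2.imwrite('pics/side5z.png',cv2.resize(im[b[0]:b[1],b[2]:b[3],::-1],None,fx=12,fy=12,interpolation=cv2.INTER_CUBIC))
plan((6,26,76),(-10,26,69),(-23,26,61),(-30,26,61))
"
```

```text
t: 4.62
position: [0.6423, -0.0464, 0.0817]
tcp_rot: [1.376, 1.089, -1.365]
force: [3.4, -1.4, 11.0]
finger_gap: -0.0
(6, 26, 76) [  5.6 -13.1   0.9]
(-10, 26, 69) [ 12.4 -29.2   0.9]
(-23, 26, 61) [ 20.3 -42.3   0.9]
(-30, 26, 61) [ 20.3 -49.3   0.9]
file pos mm [19.1 26.8 81.7] F [ 2.8 -1.8 11.7] t 4.6667 gap 0.00020554231843100172
turn deg [-0.  -0.1 -0.5]
turn deg [ 1.8e+02 -8.0e-01  1.0e-01]
```

View pics/side5z.png

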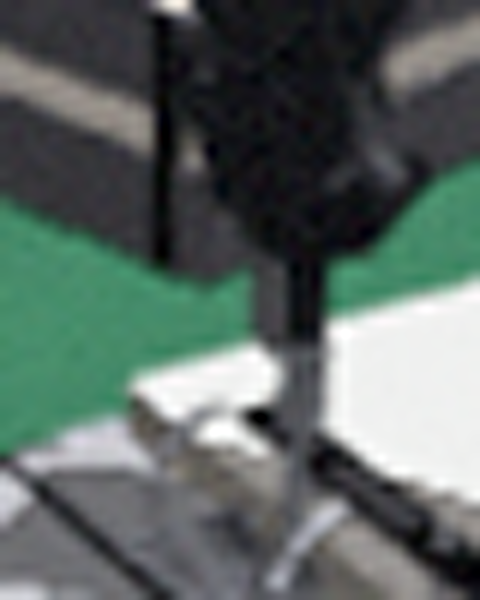

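The fingertip has climbed onto the lever's end: 11 N upward at image (300,350). It needs to be lower, so I'll lift, back off, drop about 10 mm and retry.

```bash
python3 -m pendant '{"translation":[[-15,0,0],[-15,12,0],[-15,25,0],[-15,38,0],[-15,46,0],[0,46,0],[8,46,0],[10,46,0],[10,46,0],[10,46,0]],"rotation":[[0,0,0],[0,0,0],[0,0,0],[0,0,0],[0,0,0],[0,0,0],[0,0,0],[0,0,0],[0,0,0],[0,0,0]],"fingers":[0,0,0,0,0,0,0,0,0,0]}' 30; python3 -c "
from h import *
im,d=cap('side','side6'); W=FI.f(world('side',d))*1000
b=(150,200,300,340)
cv2.imwrite('pics/side6z.png',cv2.resize(im[b[0]:b[1],b[2]:b[3],::-1],None,fx=12,fy=12,interpolation=cv2.INTER_CUBIC))
for v in range(166,184): print(v,' '.join('%4d,%3d,%3d'%tuple(W[v,u]) if W[v,u,2]>60 and abs(W[v,u,1])<100 else '     .     ' for u in range(314,328)))
plan((14.5,26,70),(6,26,69))
"
```

```text
t: 5.5
position: [0.6836, -0.0563, 0.0685]
tcp_rot: [1.371, 1.096, -1.372]
force: [0.2, -0.6, 0.7]
finger_gap: 0.0001
166   82, 33,135   67, 37,143   65, 34,143   55, 35,147   43, 38,153   45, 32,151   64, 15,139   24, 36,161   15, 37,165    6, 38,169    6, 33,168    6, 29,166   14, 19,161    9, 17,163
167      .        68, 37,138   68, 32,136   52, 37,144   46, 36,147   64, 20,135   35, 34,151   24, 36,156   11, 40,163   10, 35,162    9, 31,161   12, 25,159   14, 19,156   19, 11,152
168      .        69, 36,133   66, 33,133   52, 37,140   48, 35,141   48, 30,140   32, 35,148   18, 39,155   15, 37,156   16, 31,154   21, 24,150   18, 21,151   17, 16,150      .     
169      .        70, 35,127   64, 34,130   45, 41,140   44, 37,139   37, 37,142   32, 35,144   23, 37,148   17, 35,150   29, 23,142   30, 18,140   26, 15,141      .           .     
170      .           .        65, 34,125   50, 38,132   47, 35,133   36, 37,138   29, 37,141   25, 35,142   30, 27,138   28, 23,138   29, 18,136      .           .           .     
171      .           .        59, 37,124   53, 36,126   55, 30,
[... 1743 characters left out ...]
          .           .           .           .           .        28, 32, 90   25, 29, 91   31, 20, 86   28, 18, 87      .           .           .     
182      .           .           .           .           .           .           .        29, 31, 85   30, 26, 83   27, 23, 84   25, 19, 83      .           .           .     
183      .           .           .           .           .           .           .        29, 31, 80   21, 32, 84   27, 23, 79   25, 19, 79      .           .           .     
(14.5, 26, 70) [ -1.2 -47.2   0.5]
(6, 26, 69) [ -0.2 -55.7   0.5]
file pos mm [61.7 26.5 68.8] F [0.1 1.8 1. ] t 5.55 gap -0.00027020943470406836
turn deg [-0. -0. -0.]
turn deg [180.  -0.   0.]
```

View pics/side6z.png

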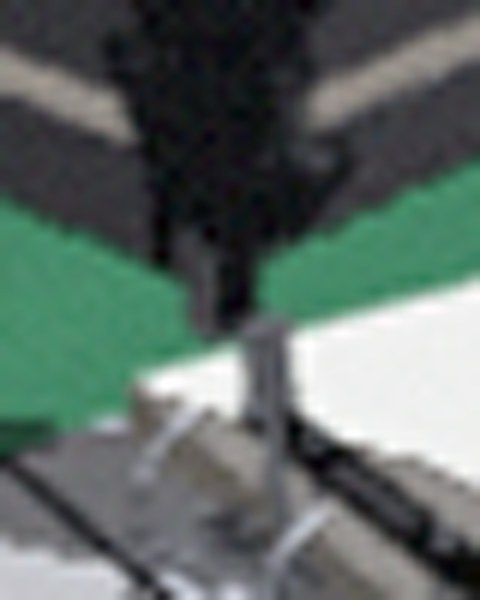

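```bash
python3 -m pendant '{"translation":[[0,-8,0],[0,-16,0],[0,-23,0],[0,-30,0],[0,-36,0],[0,-42,0],[0,-48,0],[1,-54,0],[1,-54,0]],"rotation":[[0,0,0],[0,0,0],[0,0,0],[0,0,0],[0,0,0],[0,0,0],[0,0,0],[0,0,0],[0,0,0]],"fingers":[0,0,0,0,0,0,0,0,0]}' 30; python3 -c "
from h import *
im,d=cap('side','side7')
b=(150,200,300,340)
cv2.imwrite('pics/side7z.png',cv2.resize(im[b[0]:b[1],b[2]:b[3],::-1],None,fx=12,fy=12,interpolation=cv2.INTER_CUBIC))
plan((6,26,68),(-8,26,63),(-22,26,57),(-28,26,57))
"
```

```text
t: 6.3
position: [0.6299, -0.044, 0.0674]
tcp_rot: [1.37, 1.097, -1.372]
force: [1.6, -0.3, 1.9]
finger_gap: -0.0001
(6, 26, 68) [-0.8 -0.6  0.5]
(-8, 26, 63) [  4.2 -14.5   0.5]
(-22, 26, 57) [ 10.2 -28.5   0.5]
(-28, 26, 57) [ 10.2 -34.5   0.5]
file pos mm [ 6.5 26.5 67.2] F [ 2.3 -0.7  1. ] t 6.35 gap -0.0002312317047527189
turn deg [0.  0.  0.1]
turn deg [-180.    -0.2    0. ]
```

View pics/side7z.png

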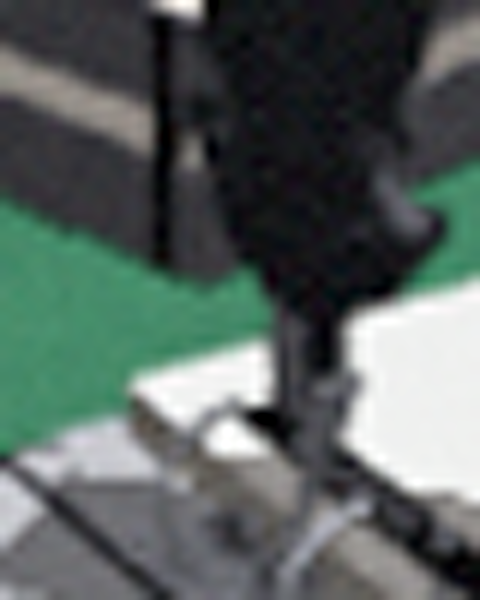

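The lever is past vertical at image (340,390) and the push force is about 2.5 N. I'll carry on along the arc.

```bash
python3 -m pendant '{"translation":[[1,-4,0],[2,-8,0],[4,-12,0],[5,-16,0],[7,-20,0],[9,-24,0],[10,-27,0],[10,-30,0],[10,-33,0],[10,-35,0]],"rotation":[[0,0,0],[0,0,0],[0,0,0],[0,0,0],[0,0,0],[0,0,0],[0,0,0],[0,0,0],[0,0,0],[0,0,0]],"fingers":[0,0,0,0,0,0,0,0,0,0]}' 30; python3 -c "
from h import *
im,d=cap('side','side8')
b=(150,200,300,340)
cv2.imwrite('pics/side8z.png',cv2.resize(im[b[0]:b[1],b[2]:b[3],::-1],None,fx=12,fy=12,interpolation=cv2.INTER_CUBIC))
plan((-22,26,57),(-28,26,57))
"
```

```text
t: 7.18
position: [0.5961, -0.0368, 0.0571]
tcp_rot: [1.371, 1.096, -1.373]
force: [-0.7, -0.0, 0.1]
finger_gap: 0.0004
(-22, 26, 57) [0.2 6.6 0.2]
(-28, 26, 57) [0.2 0.6 0.2]
file pos mm [-28.6  26.2  57.2] F [-1.1 -0.7 -0.5] t 7.2333 gap -0.00028209312309324786
turn deg [-0.   0.   0.1]
turn deg [ 1.8e+02  2.0e-01 -1.0e-01]
```

View pics/side8z.png

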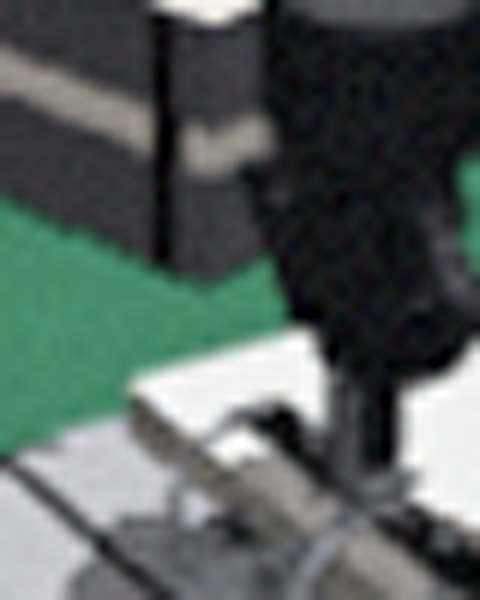

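```bash
python3 -m pendant '{"translation":[[-30,0,0],[-65,0,0],[-100,0,0],[-110,5,0],[-110,5,0]],"rotation":[[0,0,0],[0,0,0],[0,0,0],[0,0,0],[0,0,0]],"fingers":[0,0,0,0,0]}' 30; python3 -c "
from h import *
im,d=cap('side','side9'); W=FI.f(world('side',d))*1000
b=(160,210,300,350)
cv2.imwrite('pics/side9z.png',cv2.resize(im[b[0]:b[1],b[2]:b[3],::-1],None,fx=14,fy=12,interpolation=cv2.INTER_CUBIC))
im,d=cap('top','top9')
b=(140,200,310,370)
cv2.imwrite('pics/top9z.png',cv2.resize(im[b[0]:b[1],b[2]:b[3],::-1],None,fx=10,fy=10,interpolation=cv2.INTER_CUBIC))
plan((0,0,170))
for p in((-60,26,20),(-40,0,55),(40,0,55),(-40,30,62),(15,26,16)):
  print(p,'side',[round(float(q)) for q in (np.array(proj('side',FI.w(np.array(p)/1000)))-(300,160))*(14,12)])
"
```

```text
t: 7.65
position: [0.6052, -0.0378, 0.171]
tcp_rot: [1.377, 1.09, -1.366]
force: [-0.1, -0.8, -1.1]
finger_gap: -0.0001
(0, 0, 170) [-2.9 22.6 26. ]
file pos mm [-22.6  26.  167.1] F [-0.5 -0.7 -0.6] t 7.75 gap -2.446027958230749e-05
turn deg [-0.  0.  0.]
turn deg [180.   0.  -0.]
(-60, 26, 20) side [473, 543]
(-40, 0, 55) side [514, 407]
(40, 0, 55) side [363, 307]
(-40, 30, 62) side [428, 412]
(15, 26, 16) side [332, 454]
```

View pics/side9z.png

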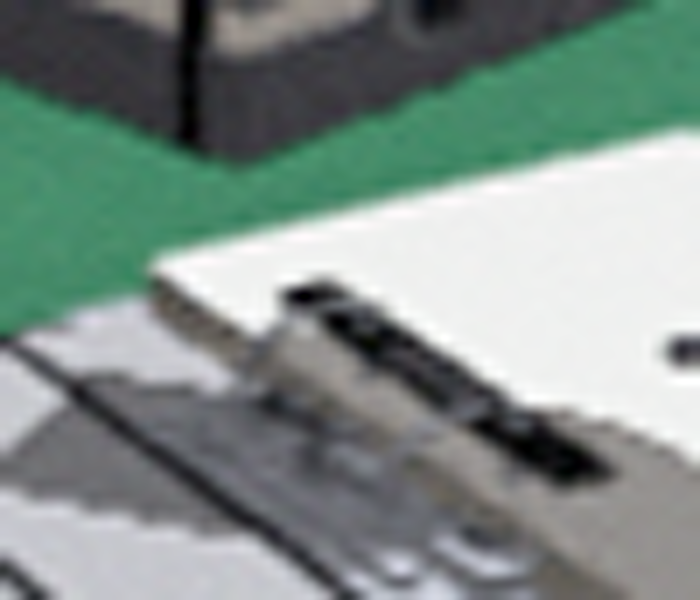

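View pics/top9z.png

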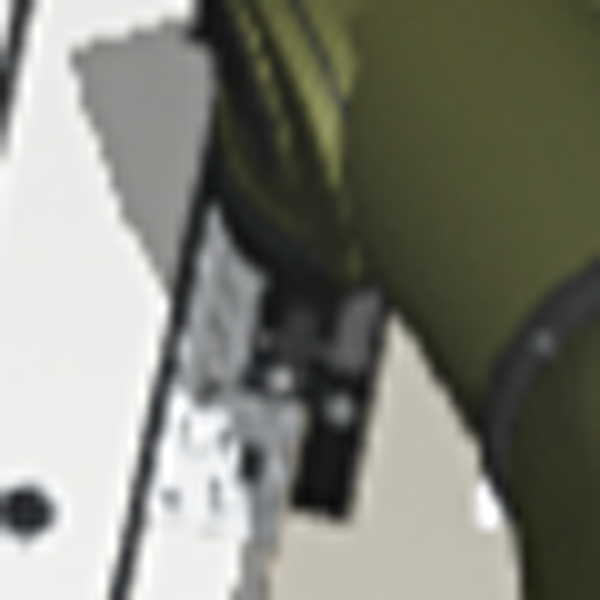

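The lever lies flat, with its end plate at side-zoom (470,560), and the arches are over the posts. Next is the retainer.

```bash
python3 -m pendant '{"translation":[[0,11,13],[0,23,26],[20,23,26],[50,23,26],[80,23,26],[110,23,26],[130,23,26],[138,23,26],[138,23,26]],"rotation":[[0,0,0],[0,0,0],[0,0,0],[0,0,0],[0,0,0],[0,0,0],[0,0,0],[0,0,0],[0,0,0]],"fingers":[0,0,0,0,0,0,0,0,0]}' 30; python3 -c "
from h import *
im,d=cap('side','side10')
b=(160,210,300,350)
cv2.imwrite('pics/side10z.png',cv2.resize(im[b[0]:b[1],b[2]:b[3],::-1],None,fx=14,fy=12,interpolation=cv2.INTER_CUBIC))
plan((0,0,5))"
```

```text
t: 8.5
position: [0.6156, -0.0683, 0.0259]
tcp_rot: [1.367, 1.1, -1.377]
force: [-0.0, 0.4, 1.1]
finger_gap: 0.0001
(0, 0, 5) [22.8  0.8  0.2]
file pos mm [-0.7  0.2 27.8] F [ 0.5 -0.4 -0.2] t 8.55 gap -3.7775728607743797e-05
turn deg [-0.   0.   0.2]
turn deg [ 1.8e+02  3.0e-01 -1.0e-01]
```

View pics/side10z.png

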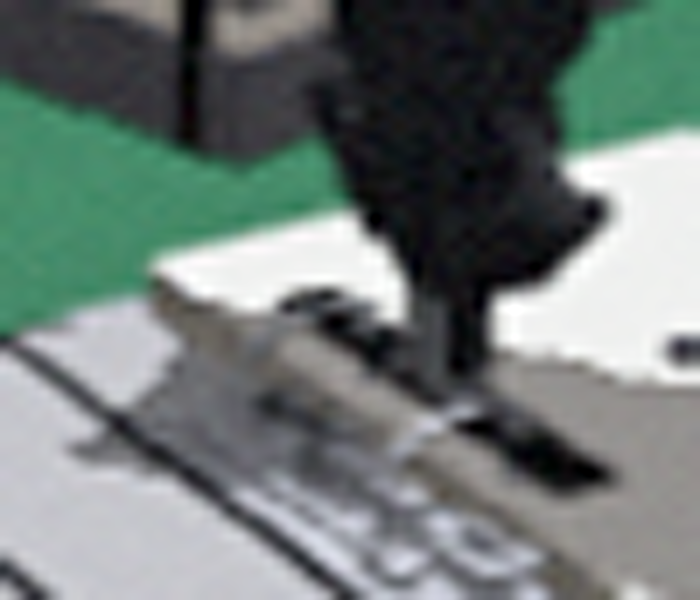

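```bash
python3 -m pendant '{"translation":[[3,0,0],[6,0,0],[9,0,0],[12,0,0],[15,0,0],[17,0,0],[19,0,0],[19,0,0]],"rotation":[[0,0,0],[0,0,0],[0,0,0],[0,0,0],[0,0,0],[0,0,0],[0,0,0],[0,0,0]],"fingers":[0,0,0,0,0,0,0,0]}' 30; python3 -c "
from h import *
plan((0,0,5))"
```

```text
t: 9.22
position: [0.6189, -0.0684, 0.0101]
tcp_rot: [1.372, 1.095, -1.372]
force: [0.6, 0.5, 0.0]
finger_gap: -0.0001
(0, 0, 5) [ 5.1 -0.9  0.3]
file pos mm [ 0.9  0.3 10.1] F [0.6 0.5 0. ] t 9.2167 gap -0.00010422244844244716
turn deg [-0.  0. -0.]
turn deg [180.  -0.  -0.]
```

```bash
python3 -m pendant '{"translation":[[2,0,0],[3,0,0],[4,0,0],[5,0,0],[6,0,0],[7,0,0],[8,0,0]],"rotation":[[0,0,0],[0,0,0],[0,0,0],[0,0,0],[0,0,0],[0,0,0],[0,0,0]],"fingers":[0,0,0,0,0,0,0]}' 30; python3 -c "
from h import *
plan((0,0,5))
im,d=cap('side','side11')
b=(160,210,300,350)
cv2.imwrite('pics/side11z.png',cv2.resize(im[b[0]:b[1],b[2]:b[3],::-1],None,fx=14,fy=12,interpolation=cv2.INTER_CUBIC))"
```

```text
t: 9.8
position: [0.6191, -0.0685, 0.007]
tcp_rot: [1.371, 1.093, -1.372]
force: [-10.4, -0.6, 46.0]
finger_gap: -0.0
(0, 0, 5) [ 2.  -1.   0.3]
file pos mm [1.  0.3 7. ] F [-10.4  -0.6  46. ] t 9.8 gap -8.413930519569332e-06
turn deg [-0.   0.1 -0.1]
turn deg [ 1.8e+02 -1.0e-01 -1.0e-01]
```

View pics/side11z.png

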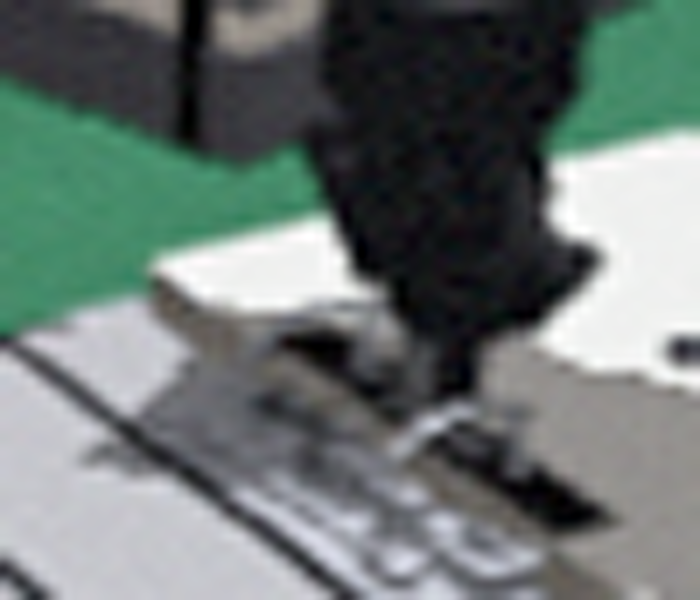

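The retainer has bottomed at tip z≈29 with 46 N on the fingertips. I'll lift straight up and check.

```bash
python3 -m pendant '{"translation":[[-5,0,0],[-12,0,0],[-35,0,0],[-70,0,0],[-105,0,0],[-140,0,0],[-140,20,40],[-140,40,80],[-140,60,120],[-140,60,120]],"rotation":[[0,0,0],[0,0,0],[0,0,0],[0,0,0],[0,0,0],[0,0,0],[0,0,0],[0,0,0],[0,0,0],[0,0,0]],"fingers":[0,0,0,0,0,0,0,0,0,0]}' 30
python3 -m pendant '{"translation":[[-20,0,40],[-40,0,80],[-60,0,120],[-60,0,160],[-60,0,200],[-60,0,240],[-60,-30,270],[-60,-60,300],[-60,-90,320],[-60,-90,320]],"rotation":[[0,0,0],[0,0,0],[0,0,0],[0,0,0],[0,0,0],[0,0,0],[0,0,0],[0,0,0],[0,0,0],[0,0,0]],"fingers":[0,0,0,0,0,0,0,0,0,0]}'; python3 -c "
from h import *
im,d=cap('side','side12'); 
b=(160,210,300,350)
cv2.imwrite('pics/side12z.png',cv2.resize(im[b[0]:b[1],b[2]:b[3],::-1],None,fx=14,fy=12,interpolation=cv2.INTER_CUBIC))
im,d=cap('top','top12'); W=world('top',d)
b=(140,200,310,370)
cv2.imwrite('pics/top12z.png',cv2.resize(im[b[0]:b[1],b[2]:b[3],::-1],None,fx=10,fy=10,interpolation=cv2.INTER_CUBIC))
P=FI.f(W)*1000; im=im.astype(int)
m=(abs(P[...,0])<76)&(abs(P[...,1])<10)&(im.max(-1)<70)
print('retainer z median',m.sum(),np.median(P[m][:,2]))
for lo,hi in((-76,-50),(-30,30),(50,76)):
  k=m&(P[...,0]>lo)&(P[...,0]<hi); print(lo,k.sum(),np.median(P[k][:,2]))
k=(abs(P[...,0]+62)<13)&(abs(P[...,1]-26)<8);print('lever end z',np.median(P[k][:,2]))
k=(abs(P[...,0])<60)&(abs(P[...,1]+50)<20);print('sheet z',np.median(P[k][:,2]))
plan((0,0,170))
"
```

```text
t: 10.68
position: [0.6499, -0.2103, 0.1415]
tcp_rot: [1.373, 1.083, -1.383]
force: [-1.0, -2.2, -0.8]
finger_gap: -0.0003
t: 11.52
position: [0.4798, -0.4988, 0.2006]
tcp_rot: [1.372, 1.093, -1.393]
force: [-1.7, -2.5, -0.8]
finger_gap: 0.0001
retainer z median 99 28.754891669978466
-76 35 28.29144134259498
-30 15 27.702911115273565
50 30 29.491643228633514
lever end z 21.24486752875876
sheet z 25.21790091098053
(0, 0, 170) [  31.4   30.1 -442.2]
file pos mm [ -32.2 -442.1  201.5] F [0.1 0.8 0.3] t 11.6167 gap 0.000344997428751339
turn deg [-0.3  0.   0.2]
turn deg [179.7   0.3  -0. ]
```

View pics/side12z.png

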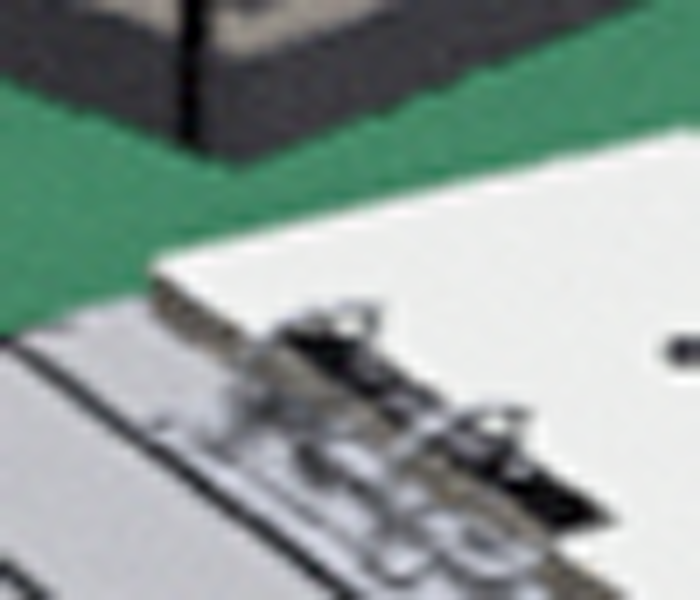

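View pics/top12z.png

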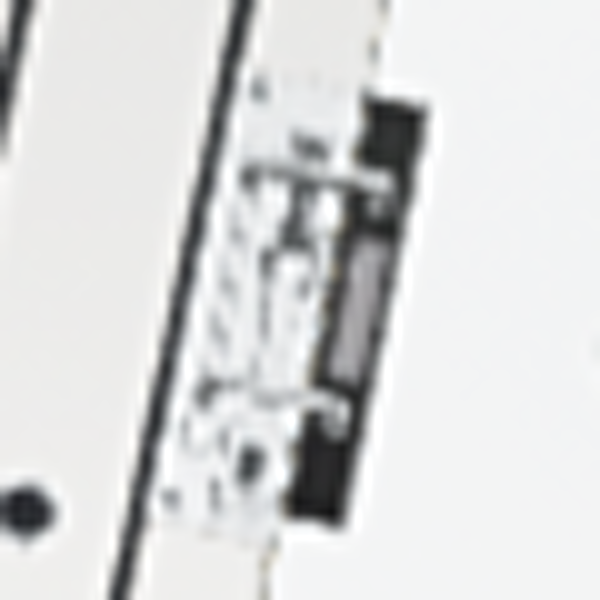

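View pics/top12.png

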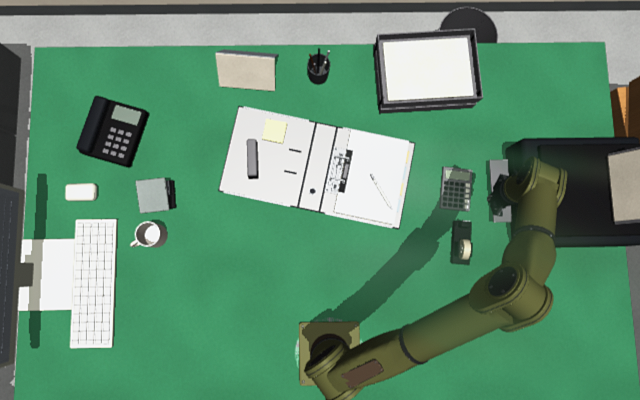

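Run:
```python
from h import *
a=np.load('pics/top0.npz')['im'][95:240,205:420].astype(np.float32).mean(-1);b=np.load('pics/top12.npz')['im'][95:240,205:420].astype(np.float32).mean(-1)
print('image shift px (0.34 px/mm)',cv2.phaseCorrelate(a,b))
o=robot.get_obs(); print(o['force'].round(1), abs(o['joint_vel']).max().round(3))
robot.sign_off()
```

```text
image shift px (0.34 px/mm) ((-0.08359165718651695, 0.08251668746417806), 0.9256365147932076)
[0.1 0.8 0.3] 0.065
the job is handed in; nothing more can be done
```

I pushed the lever over with closed fingertips until it snapped shut, then pressed the retainer down onto the sheets, lifted clear and handed the job in at about 11.6 s.

**Last checks:**
- **Lever:** its end is at about z 21 mm (20 expected), and both arches are seen closed onto the posts.
- **Retainer:** its top is at about 28–29 mm along its whole length (28 expected), on sheets at 25 mm.
- **File:** it moved less than about 0.1 px between the first and last pictures, under 0.5 mm. I compared the other objects only by eye, and they look unmoved.
- **Robot:** well clear, with contact force near zero.

**What disagreed or went wrong:**
- **Fingertip height:** the visible tips were about 20–23 mm above the reported TCP. Because of that, a first test pass went over the lever without touching it. The next push climbed onto the lever's end at about 12 N, so I backed off and repeated it lower.
- **Retainer press:** the force peaked at about 46 N when the retainer bottomed. I judged this to be on the fingertips, because the gripper body should have stayed about 20 mm above the arches, but I did not confirm that separately.

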